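# Fit a fresh cartridge in the printer-fume filter

### The job

Fit the clean white filter cartridge into the bay of the fume filter unit: hook its two tongues under the fixed lip at the high far end of the bay, then press its near end down until it lies flat on its seat and the orange spring catch has snapped back over it. Leave the dirty brown cartridge lying where it is.

Things in the scene. Friction and masses are not known exactly. Their poses are not given: they have to be found in the camera images.
- filter_unit: White wedge-shaped fume filter unit, fixed, about 220 x 145 mm, 35 mm high at the near end, 110 mm at the far end. Origin: centre of its underside, on the work surface; x runs level from the low near end to the high far end, z up. Filled inside: only the bay on top takes the cartridge.
- filter_bay: Open bay on the unit's sloping top. Origin: centre of the seat the cartridge lies on, 68 mm above the unit's origin; x up the 15 degree slope, y across, z square out; seat plane z = 0. Inner faces: side walls y = +-50 mm (flared, 15 mm high), near wall x = -71.5 mm (13 mm high), far stop x = +85 mm. A fitted cartridge's frame (origin, axes) coincides with this one within 3 mm.
- lip_edge (a point): Middle of the lower front edge of the fixed lip across the far end, at (73, 0, 10) mm of the bay: 10 mm free height below it, its top 17.5 mm above the seat. Near wall to lip is shorter than the cartridge with tongues, so the tongues go in under the lip with the near end raised (cartridge held level, 15 degrees to the seat, fits), then the near end swings down.
- catch (a joint): Orange spring catch, how far it is pushed out toward the near side (m): 0 at rest, 0.009 at most. 44 mm wide, in the middle of the near wall, top 33 mm above the seat. A ramp on its bay side lets the cartridge push it back and pass, with a peak of some 10 to 18 N downward on the near end, then 4 to 9 N until it is home and the catch springs back over the cartridge's top.
- catch_nose_tip (a point): Tip of the catch's nose, middle of its lower edge: at rest at (-64.5, 0, 18) mm of the bay. The ramp rises from here outward to 33 mm above the seat at x = -71 mm. An unpressed cartridge with hooked tongues rests with its near end on this ramp.
- clean_cartridge: Clean cartridge: petrol-blue frame 140 x 92 x 16 mm with white pleats, 140 g, lying flat, rib up. Origin: centre of its underside; x along the 140 mm toward the tongues (far end), z up. Pull rib across the middle of the top, to be pinched from above: 12 mm thick in x, 60 mm long in y, from 16 to 42 mm above the underside. The near 29 mm of the top is a solid flat land to press on.
- clean_cartridge_tongues (a point): Midway between the tips of the clean cartridge's two tongues, on the underside, at (84, 0, 0) mm of its frame. The tongues stick out 14 mm from the far end, each 20 mm wide, 5 mm thick, at y = +-30 mm, flush with the underside.
- dirty_cartridge: The spent cartridge, same shape with dark brown pleats, lying flat on the work surface; origin and axes as for the clean one. To be left alone.

How it is judged:
By the outcome, as a careful person would: the job done as asked, in the order asked, and still so for the second after the job is handed in, with the robot touching nothing.
It also fails if it takes over 54 s, if anything falls off the work surface, if the arm or the gripper's body presses on something with over 40 N, if the wrist force passes 120 N, or if a joint passes its speed limit or range.

### The arm

A 6-joint arm with a two-finger parallel gripper is mounted at the origin on a cart in front of the work surface, level with it; the furniture and walls round the work are solid. World frame = base frame: x ahead of the robot, y to its left, z up, the work surface at z = 0. Lengths are in mm, angles in degrees, forces in N, time in s.
With the tool pointing down it reaches from about 350 to 850 mm from the base axis. Payload 8.1 kg.
Tool frame: the origin (TCP) lies midway between the tips of the shut fingers; the grasp point (between the pads) lies 19 mm behind it; z points along the fingers, y is the direction in which the jaws open and shut (so a half turn about z gives the same grasp; the last joint's range is limited). The gripper opens to 85 mm and grips with 20 to 120 N. Pads are 22 mm wide; open, the fingers measure 114 mm over their backs; the gripper's body (76 mm by 85 mm) begins 54 mm behind the grasp point. The pads swing forward as they close: fully open they stand 13 mm farther back than shut.
Start: joints at [71.769, 7.471, 85.268, -0, 87.261, -4.893], TCP at [138.399, 583.824, 231.292] pointing down, gripper open.
Joint ranges: [-169.43, 169.43], [-51.17, 129.36], [1.28, 143.12], [-76.62, 256.62], [0, 156.53], [-152.29, 152.29]. Speed limits (degrees/s): [136.94, 136.94, 159.86, 180, 180, 180].

### API

Orientations are given as [roll, pitch, yaw] about the fixed x, y, z axes, in that order (R = Rz(yaw) Ry(pitch) Rx(roll)).
In Python, from bench import telemetry, snapshot, camera_params, job gives the robot as it stands. The module is installed in compiled form; this text tells all that it offers.
- The arm moves only by the shell command python3 -m jog 'ROWS' [FORCE]. ROWS is JSON, a list that holds one entry, the list of rows, each a list of 7 numbers: the shift along the tool's x, y, z in units of 50 mm (1.0 is 50 mm), then the turn, a rotation vector about the tool's x, y, z in units of 2 pi rad (1.0 is 2 pi rad), then the opening, from 0 (shut) to 1 (fully open). In form: [[[dx, dy, dz, rx, ry, rz, claw], ...]]. A call has 1 to 12 rows; each row shifts and turns the commanded pose from where the row before left it, along the tool's axes as they then stand; what a row does not reach is not made up. A row lasts 1/8 s, in which the tool goes at most 62.5 mm and 10.7 degrees, less where a joint would pass 70% of its speed; a pose out of reach is approached as far as the arm can. A call with a number of a shift or a turn outside -1 to 1 is refused whole. A call with a gripper value outside its range is refused whole. The fingers move at their own pace and stop on an object; FORCE is the grip in N (left out, the last holds). Time passes only in rows, so rows that do not move let the fingers close. It gives the time, the measured TCP pose, the force and the opening at its end, in the units of the state.
- telemetry.sense(): the state, without advancing time (a new reading comes with each control period).
- snapshot(name): name is "scene" or "top"; returns (picture, depth): 400x640x3 uint8, red, green, blue; 400x640 float32, mm along the optical axis (not along the pixel's ray), 0 where there is no reading.
- camera_params(name): a dict with "K" (3x3 intrinsics, pixels), "D" ([k1, k2, p1, p2, k3] as OpenCV has them; the pictures are not rectified), "extrinsics" (4x4, takes a point from camera to world coordinates). Camera axes: x right, y down, z forward; pixel columns grow to the right and rows downward; lengths in mm; the calibration is good to about 2 mm. A picture is of the moment at which its call begins. camera_params takes no time and is no camera call.
- job.hand_in(): hands the job in, once; it reports no verdict.
The state is a dict: "time": time; "joint_pos": joint angles; "qd": joint speeds; "joint_efforts": joint torques, N m; "tool_pos": TCP position; "tcp_rot": TCP orientation; "ft_force": force on the tool from outside, world axes, zero at the start; "wrist_torque": the same for the moment, N m; "finger_gap": finger opening in mm.
Only numpy, scipy, OpenCV 4.12 (cv2) and the standard library are available. Lean on these libraries where they do the work, as an engineer would, in place of code of your own. Each camera call takes 0.05 s, during which the arm holds its last target. There are 200 camera calls.

## Working session

There is one attempt and no reset: what is moved stays moved. The work goes in short steps, Python scripts to look and compute and a shell command to move; the robot and the scene stay as the last step left them, time stands still between calls to the robot, and variables do not carry over. Pictures are saved under pics/ and viewed, about 8 in all and at most 12, crops included, and the job is handed in when it is done.

```bash
mkdir -p pics; cat > h.py <<'E'
import numpy as np, cv2, pickle
from bench import telemetry, snapshot, camera_params, job
from scipy.spatial.transform import Rotation as R
def snap(n,tag):
    p,d=snapshot(n); np.savez(f'pics/{tag}.npz',p=p,d=d); cv2.imwrite(f'pics/{tag}.png',p[:,:,::-1]); return p,d
def load(tag):
    z=np.load(f'pics/{tag}.npz'); return z['p'],z['d']
def world(n,uv,dep):
    c=camera_params(n); uv=np.atleast_2d(np.array(uv,float)); 
    q=cv2.undistortPoints(uv[:,None],np.array(c['K']),np.array(c['D']))[:,0]
    P=np.c_[q,np.ones(len(q))]*np.array(dep).reshape(-1,1); E=np.array(c['extrinsics'])
    return P@E[:3,:3].T+E[:3,3]
def px(n,tag,pts,r=1):
    p,d=load(tag); o=[]
    for u,v in pts:
        w=d[v-r:v+r+1,u-r:u+r+1]; o.append(np.median(w[w>0]) if (w>0).any() else 0)
    return world(n,pts,o)
def proj(n,P):
    c=camera_params(n);E=np.linalg.inv(np.array(c['extrinsics']));
    return cv2.projectPoints(np.atleast_2d(np.array(P,float)),cv2.Rodrigues(E[:3,:3])[0],E[:3,3],np.array(c['K']),np.array(c['D']))[0][:,0]
def st():
    s=telemetry.sense(); print({k:np.round(s[k],2).tolist() for k in s})
E
python3 - <<'E'
from h import *
for n in('scene','top'):
    snap(n,n+'0'); c=camera_params(n); print(n,np.round(c['extrinsics'],2).tolist(),np.round(c['K'],1).tolist())
st()
E
```

```text
scene [[0.61, -0.61, 0.5, 94.67], [-0.79, -0.47, 0.39, -176.71], [-0.0, -0.64, -0.77, 739.81], [0.0, 0.0, 0.0, 1.0]] [[401.0, 0.0, 317.5], [0.0, 401.0, 206.4], [0.0, 0.0, 1.0]]
top [[0.02, -0.99, 0.11, 442.31], [-1.0, -0.02, -0.0, 151.52], [0.0, -0.11, -0.99, 1033.34], [0.0, 0.0, 0.0, 1.0]] [[466.0, 0.0, 316.9], [0.0, 466.0, 190.1], [0.0, 0.0, 1.0]]
{'time': 0.1, 'joint_pos': [71.77, 7.51, 85.33, -0.0, 87.26, -4.9], 'qd': [-0.0, -0.09, -0.12, 0.03, -0.07, 0.0], 'joint_efforts': [0.0, -57.1, -50.19, -0.0, 0.01, -0.0], 'tool_pos': [138.24, 583.31, 230.31], 'tcp_rot': [-179.9, -0.01, 166.66], 'ft_force': [0.08, -0.98, 0.59], 'wrist_torque': [0.01, 0.06, -0.02], 'finger_gap': 85.27}
```

View pics/scene0.png

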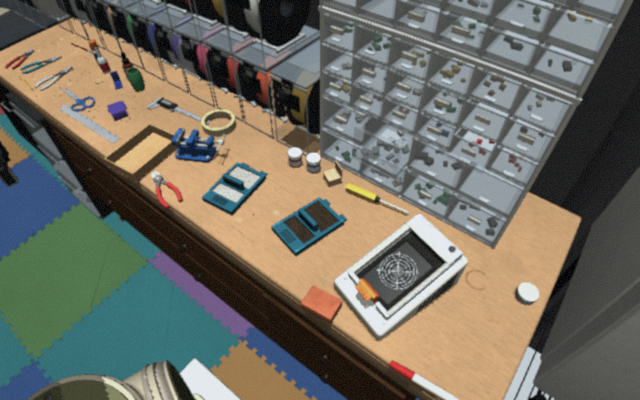

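View pics/top0.png

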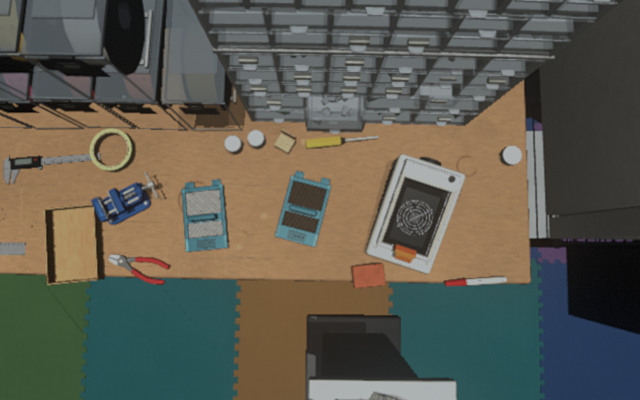

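The scene view shows the clean cartridge at about (235,187), the dirty one at (308,225) and the unit at (402,270) with its catch at (368,290). In the top view they are at (205,215), (303,208) and (415,212). The tongues point to the top of the picture.

```bash
python3 - <<'E'
from h import *
p,d=load('top0')
a=cv2.resize(p[170:260,170:240],None,fx=6,fy=6,interpolation=cv2.INTER_CUBIC)
b=cv2.resize(p[145:280,360:470],None,fx=4,fy=4,interpolation=cv2.INTER_CUBIC)
H=540
c=np.zeros((H,420+440,3),np.uint8);c[:a.shape[0],:420]=a;c[:b.shape[0],420:]=b
c=c[:, :860]; c=c[:,:800+60]
cv2.imwrite('pics/c1.png',cv2.resize(c,(800,502))[:,:,::-1])
E
```

```text
(no output)
```

View pics/c1.png

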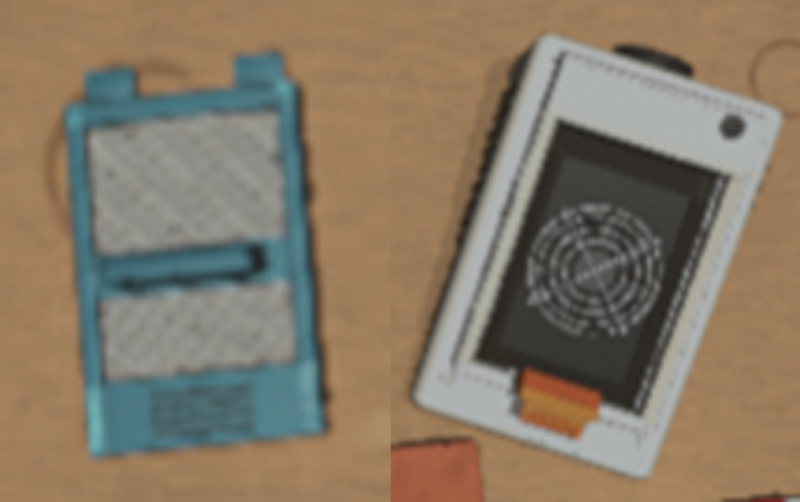

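```bash
cat > m.py <<'E'
from h import *
L=lambda x,y:(170+x/5.581,170+y/5.581)
Rr=lambda x,y:(360+(x-390.7)/3.721,145+y/3.721)
from scipy.optimize import least_squares
def fit(n,mod,uv,x0,f=None):
    mod=np.array(mod,float);uv=np.array(uv)
    def T(q):
        M=R.from_euler('z',q[2]).as_matrix(); return mod@M.T+[q[0],q[1],q[3] if len(q)>3 else 0]
    r=least_squares(lambda q:(proj(n,T(q))-uv).ravel(),x0,loss='soft_l1',x_scale=[10,10,.1,10][:len(x0)])
    print(np.round(r.x,2),np.degrees(r.x[2]).round(2),'res px',np.round(r.fun.reshape(-1,2),1).tolist()); return r.x
E
python3 - <<'E'
from m import *
q=fit('top',[[70,46,16],[-70,46,16],[-70,-46,0],[70,-46,16],[84,40,5],[84,20,5],[84,-20,5],[84,-40,5]],
 [L(67,104),L(92,456),L(325,435),L(298,82),L(85,70),L(132,70),L(237,54),L(282,54)],[440,380,0])
a=np.radians(15);B=lambda x,y,z:[x*np.cos(a)-z*np.sin(a),y,68+x*np.sin(a)+z*np.cos(a)]
# seat corners / lip front upper edge / catch tip
m=[B(73,50,17.5),B(73,-50,17.5),B(-71.5,50,0),B(-64.5,22,18),B(-64.5,-22,18)]
uv=[Rr(560,122),Rr(730,175),Rr(475,362),Rr(522,370),Rr(600,395)]
u=fit('top',m,uv,[430,-60,-.3])
p,d=load('top0')
for nm,pts in (('rim',[Rr(545,45),Rr(770,112),Rr(425,392),Rr(640,468),Rr(640,130),Rr(596,270),Rr(540,300),Rr(640,240)]),('cart',[L(190,60),L(185,270),L(150,265),L(240,258),L(200,440),L(110,440),L(300,420),L(150,180)])):
    print(nm,px('top','top0',[(int(round(x)),int(round(y))) for x,y in pts],0).round(0).tolist())
E
```

```text
[4.9209e+02 3.9593e+02 1.1000e-01] 6.49 res px [[-0.4, -0.1], [-0.7, 0.5], [0.9, 0.3], [-0.3, -0.1], [0.1, 0.1], [0.6, -0.8], [-0.4, 0.4], [0.4, -0.4]]
[ 4.9971e+02 -5.4100e+01 -2.9000e-01] -16.53 res px [[-1.0, -0.3], [0.7, 0.3], [-1.1, -0.5], [0.8, 0.4], [0.3, 0.1]]
rim [[622.0, -21.0, 89.0], [586.0, -146.0, 92.0], [430.0, 38.0, 33.0], [387.0, -86.0, 34.0], [573.0, -71.0, 102.0], [498.0, -55.0, 62.0], [481.0, -24.0, 56.0], [517.0, -79.0, 67.0]]
cart [[576.0, 405.0, -0.0], [491.0, 393.0, 43.0], [493.0, 406.0, 43.0], [496.0, 372.0, 41.0], [425.0, 390.0, 14.0], [424.0, 425.0, 14.0], [435.0, 351.0, 17.0], [527.0, 414.0, 15.0]]
```

```bash
cat >> h.py <<'E'
def go(p,rot):
    """shift in present tool axes (50 mm) then rotvec (rev)"""
    s=telemetry.sense(); M=R.from_euler('xyz',s['tcp_rot'],degrees=True); T=R.from_euler('xyz',rot,degrees=True)
    v=M.inv().apply(np.array(p)-s['tool_pos'])/50; w=(M.inv()*T).as_rotvec()/(2*np.pi)
    print('shift',v.round(3),'turn',w.round(4),'force',np.round(s['ft_force'],1),'gap',round(float(s['finger_gap']),1),'t',s['time'])
E
R='[-0.646,-0.167,0,0,0,0,1]'
python3 -m jog '[[[-0.646,-0.167,0,0,0,0,1],[-0.646,-0.167,0,0,0,0,1],[-0.646,-0.167,0,0,0,0,1],[-0.646,-0.167,0,0,0,0,1],[-0.646,-0.167,0,0,0,0,1],[-0.646,-0.167,0,0,0,0,1],[-0.646,-0.167,0,0,0,0,1],[-0.646,-0.167,0,0,0,0,1],[-0.646,-0.167,0,0,0,0,1],[-0.646,-0.167,0,0,0,0,1],[-0.646,-0.167,0,0,0,0,1],[-0.646,-0.167,0,0,0,0,1]]]'
python3 -m jog '[[[0,0,0,0,0,0.0279,1],[0,0,0,0,0,0.0279,1],[0,0,0,0,0,0.0279,1],[0,0,0,0,0,0.0279,1],[0,0,0,0,0,0.0279,1],[0,0,0,0,0,0.0279,1],[0,0,0,0,0,0.0279,1],[0,0,0,0,0,0,1],[0,0,0,0,0,0,1]]]'
python3 - <<'E'
from h import *
st(); go([492,396,75],[180,0,96.5])
E
```

```text
time: 1.6
tool_pos: [493.1, 396.1, 230.7]
tcp_rot: [-180.0, -0.0, 166.7]
ft_force: [0.6, 0.1, 0.3]
finger_gap: 85.1
time: 2.72
tool_pos: [492.3, 396.8, 231.0]
tcp_rot: [-180.0, 0.0, 96.6]
ft_force: [-0.6, -0.7, 0.1]
finger_gap: 85.5
{'time': 2.72, 'joint_pos': [34.23, 12.49, 79.7, -0.0, 87.84, 27.64], 'qd': [-0.08, -0.12, -0.06, -0.0, -0.05, 0.65], 'joint_efforts': [-0.0, -61.5, -50.12, -0.0, 0.01, 0.1], 'tool_pos': [492.29, 396.83, 230.96], 'tcp_rot': [-179.97, 0.02, 96.58], 'ft_force': [-0.58, -0.69, 0.14], 'wrist_torque': [0.0, -0.04, 0.03], 'finger_gap': 85.49}
shift [-0.015 -0.006  3.119] turn [-0.0001  0.      0.0002] force [-0.6 -0.7  0.1] gap 85.5 t 2.725
```

```bash

python3 -m jog '[[[0,0,0.55,0,0,0,0.6],[0,0,0.55,0,0,0,0.6],[0,0,0.55,0,0,0,0.6],[0,0,0.55,0,0,0,0.6],[0,0,0.5,0,0,0,0.6],[0,0,0.42,0,0,0,0.6],[0,0,0,0,0,0,0.6],[0,0,0,0,0,0,0.6]]]'
python3 - <<'E'
from h import *
p,d=snap('scene','s1'); q=snap('top','t1')[0]
a=cv2.resize(p[110:230,170:300],None,fx=3,fy=3,interpolation=cv2.INTER_CUBIC);b=cv2.resize(q[150:270,150:280],None,fx=3,fy=3,interpolation=cv2.INTER_CUBIC)
cv2.imwrite('pics/c2.png',np.hstack([a,b])[:,:,::-1])
E
```

```text
time: 3.72
tool_pos: [493.0, 397.3, 76.3]
tcp_rot: [179.9, -0.0, 96.4]
ft_force: [-0.3, 0.2, -0.1]
finger_gap: 51.2
```

View pics/c2.png

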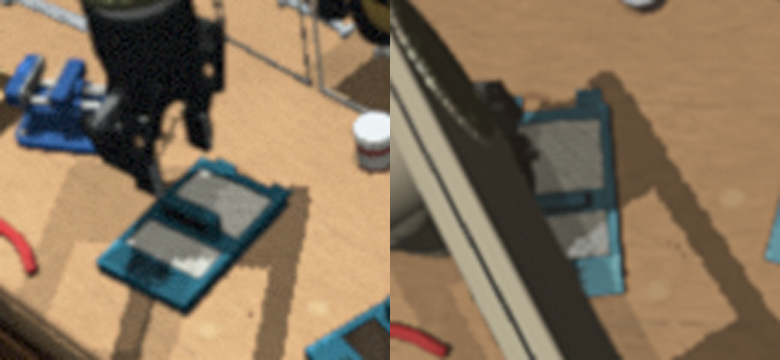

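The open fingers straddle the rib, which is at about (190,222) in the left half of the crop. Both views agree with the fit, so I'll go down and grip.

```bash

python3 -m jog '[[[0,0,0.3,0,0,0,0.6],[0,0,0.3,0,0,0,0.6],[0,0,0.3,0,0,0,0.6],[0,0,0.22,0,0,0,0.6],[0,0,0,0,0,0,0.3],[0,0,0,0,0,0,0],[0,0,0,0,0,0,0],[0,0,0,0,0,0,0],[0,0,0,0,0,0,0],[0,0,0,0,0,0,0]]]' 80
python3 -m jog '[[[0,0,-0.2,0,0,0,0],[0,0,-0.5,0,0,0,0],[0,0,-0.6,0,0,0,0],[0,0,-0.6,0,0,0,0],[0,0,-0.6,0,0,0,0],[0,0,-0.6,0,0,0,0],[0,0,-0.6,0,0,0,0],[0,0,-0.3,0,0,0,0],[0,0,0,0,0,0,0]]]'
python3 - <<'E'
from h import *
st(); snap('top','t2'); p,d=snap('scene','s2')
cv2.imwrite('pics/c3.png',cv2.resize(p[0:240,120:400],None,fx=2.8,fy=2.5,interpolation=cv2.INTER_CUBIC)[:,:,::-1])
E
```

```text
time: 5.08
tool_pos: [492.9, 397.3, 20.1]
tcp_rot: [179.9, -0.0, 96.4]
ft_force: [0.6, 0.2, 4.4]
finger_gap: 10.1
time: 6.2
tool_pos: [492.9, 397.2, 220.4]
tcp_rot: [179.9, -0.1, 96.4]
ft_force: [-0.2, 0.5, -1.8]
finger_gap: 10.5
{'time': 6.2, 'joint_pos': [34.23, 12.71, 80.54, -0.0, 86.63, 27.87], 'qd': [0.02, 1.42, 2.17, 0.11, -1.04, -0.03], 'joint_efforts': [0.02, -63.6, -51.76, -0.0, 0.33, 0.0], 'tool_pos': [492.9, 397.22, 220.4], 'tcp_rot': [179.9, -0.05, 96.35], 'ft_force': [-0.23, 0.47, -1.83], 'wrist_torque': [-0.02, 0.01, -0.04], 'finger_gap': 10.5}
```

View pics/c3.png

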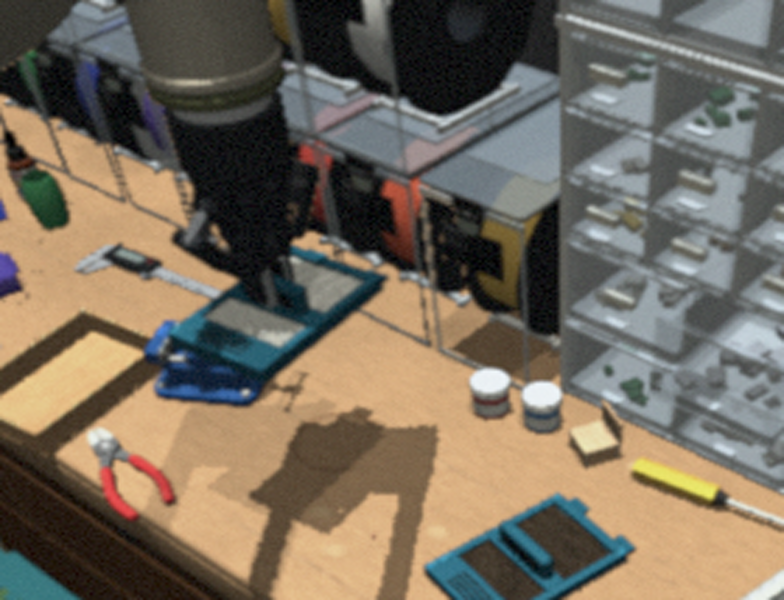

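```bash
python3 - <<'E'
from h import *
go([460.2,-42.3,200],[180,0,73.3])
E
```

```text
shift [-8.652 -1.6    0.367] turn [-0.0002  0.0002  0.064 ] force [-0.6  0.2 -2.2] gap 10.3 t 6.3
```

```bash

python3 -m jog '[[[-0.4,-0.07,0,0,0,0,0],[-0.7,-0.13,0,0,0,0,0],[-0.8,-0.15,0,0,0,0,0],[-0.85,-0.16,0,0,0,0,0],[-0.85,-0.16,0,0,0,0,0],[-0.85,-0.16,0,0,0,0,0],[-0.85,-0.16,0,0,0,0,0],[-0.85,-0.16,0,0,0,0,0],[-0.8,-0.15,0.1,0,0,0,0],[-0.75,-0.13,0.1,0,0,0,0],[-0.6,-0.11,0.1,0,0,0,0],[-0.352,-0.06,0.067,0,0,0,0]]]'
python3 -m jog '[[[0,0,0,0,0,0.016,0],[0,0,0,0,0,0.016,0],[0,0,0,0,0,0.016,0],[0,0,0,0,0,0.016,0],[0,0,0,0,0,0,0],[0,0,0,0,0,0,0]]]'
python3 - <<'E'
from h import *
go([460.2,-42.3,200],[180,0,73.3]); snap('top','t3'); p,d=snap('scene','s3')
cv2.imwrite('pics/c4.png',cv2.resize(p[130:350,300:520],None,fx=2.7,fy=2.7,interpolation=cv2.INTER_CUBIC)[:,:,::-1])
E
```

```text
time: 7.8
tool_pos: [459.4, -43.2, 198.8]
tcp_rot: [-179.8, -0.0, 96.3]
ft_force: [0.3, 0.8, -1.7]
finger_gap: 10.5
time: 8.55
tool_pos: [460.3, -41.8, 200.0]
tcp_rot: [-179.9, 0.0, 73.4]
ft_force: [-0.8, -1.1, -1.7]
finger_gap: 10.1
shift [-0.011  0.001  0.001] turn [-0.0002  0.      0.0004] force [-0.8 -1.1 -1.7] gap 10.1 t 8.55
```

View pics/c4.png

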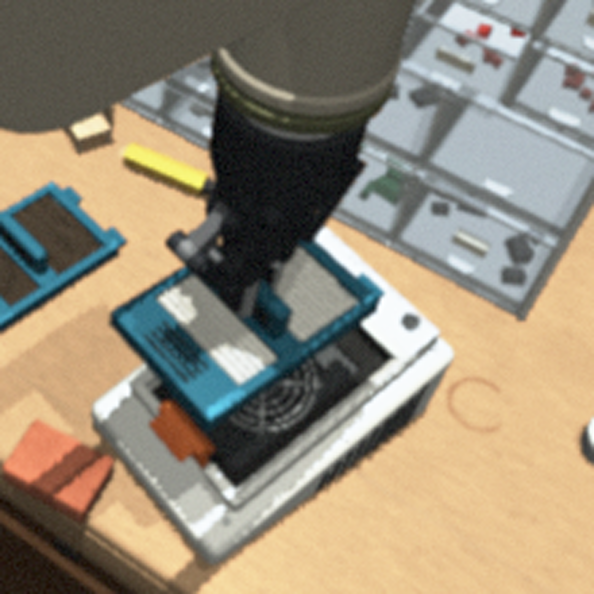

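```bash
python3 - <<'E'
from h import *
p,d=load('scene0')
c=cv2.resize(p[205:340,325:475],None,fx=4,fy=4,interpolation=cv2.INTER_CUBIC)
cv2.imwrite('pics/c5.png',c[:,:,::-1])
E
```

```text
(no output)
```

View pics/c5.png

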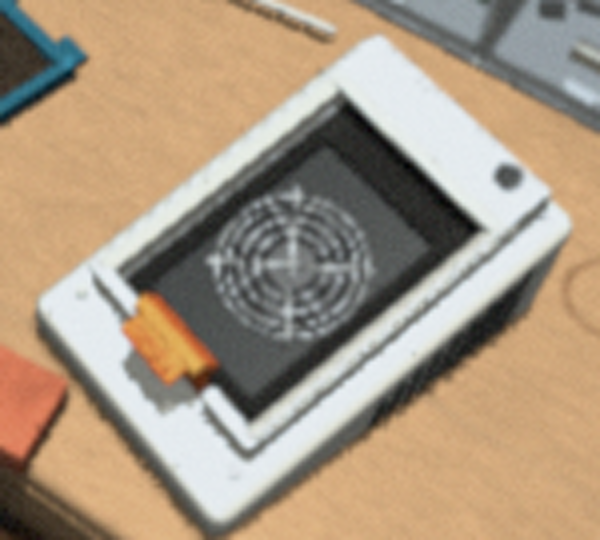

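```bash
python3 - <<'E'
from m import *
S=lambda x,y:(325+x/4,205+y/4); C=lambda x,y:(300+x/2.7,130+y/2.7)
a=np.radians(15);B=lambda x,y,z:[x*np.cos(a)-z*np.sin(a),y,68+x*np.sin(a)+z*np.cos(a)]
m=[B(73,50,17.5),B(73,-50,17.5),B(-64.5,22,18),B(-64.5,-22,18),B(0,0,-6)]
u=fit('scene',m,[S(342,95),S(482,228),S(150,293),S(217,362),S(292,265)],[500,-54,-.3])
u=fit('top',m,[Rr(560,122),Rr(730,175),Rr(522,370),Rr(600,395),Rr(596,268)],[500,-54,-.3])
fit('scene',[[-70,46,16],[-70,-46,16],[70,-46,16],[-70,-46,0]],[C(114,316),C(212,412),C(362,300),C(212,420)],[460,-42,-.3,180])
e=proj('scene',[[460.3-84*0,-42,180]]);M=R.from_euler('z',-16.6,degrees=True).as_matrix()
P=np.array([[-70,46,16],[-70,-46,16],[70,-46,16],[-70,46,0],[-70,-46,0],[84,-40,5],[84,-40,0]])@M.T+[460.3,-41.8,180]
print(((proj('scene',P)-[300,130])*2.7).round(0).tolist())
E
```

```text
[ 4.9959e+02 -5.5840e+01 -3.4000e-01] -19.27 res px [[-0.4, -2.3], [0.1, 0.5], [1.1, 0.1], [-1.3, 0.4], [0.3, -0.1]]
[ 4.9971e+02 -5.3900e+01 -3.0000e-01] -17.02 res px [[-0.8, -0.4], [0.8, 0.6], [0.5, 0.2], [-0.1, 0.1], [-0.3, -0.5]]
[ 4.9758e+02 -2.6520e+01 -2.5000e-01  1.1828e+02] -14.4 res px [[1.4, -0.1], [0.0, -0.1], [-0.1, -0.7], [-1.0, 1.4]]
[[107.0, 308.0], [207.0, 418.0], [379.0, 297.0], [106.0, 323.0], [203.0, 431.0], [384.0, 290.0], [382.0, 295.0]]
```

```bash
cat >> h.py <<'E'
U=np.array([499.7,-54.5,0]);YAW=-17.0
a15=np.radians(15)
def bay(x,y,z):
    return U+R.from_euler('z',YAW,degrees=True).apply([x*np.cos(a15)-z*np.sin(a15),y,68+x*np.sin(a15)+z*np.cos(a15)])
def tipgo(x,z,th=15,y=0):
    """TCP target for tongue tip at bay (x,y,z), cartridge th deg to seat"""
    T=R.from_euler('z',YAW,degrees=True)*R.from_euler('y',-(15-th),degrees=True)  # cartridge frame
    tool=T*R.from_euler('xyz',[180,0,89.9],degrees=True)
    go(bay(x,y,z)+T.apply([-84,0,20]),tool.as_euler('xyz',degrees=True))
E
python3 - <<'E'
from h import *
tipgo(58,15); tipgo(58,1.3); tipgo(82,1.3)
E
```

```text
shift [-0.014  0.187  1.659] turn [-0.0001  0.      0.0014] force [-0.1  0.6 -0.4] gap 10.3 t 8.65
shift [-0.015  0.258  1.924] turn [-0.0001  0.      0.0014] force [-0.1  0.6 -0.4] gap 10.3 t 8.65
shift [-0.018  0.721  1.799] turn [-0.0001  0.      0.0014] force [-0.1  0.6 -0.4] gap 10.3 t 8.65
```

```bash

python3 -m jog '[[[-0.014,0.06,0.4,0,0,0.0014,0],[0,0.06,0.5,0,0,0,0],[0,0.06,0.4,0,0,0,0],[0,0.007,0.359,0,0,0,0],[0,0,0,0,0,0,0],[0,0.03,0.12,0,0,0,0],[0,0.041,0.145,0,0,0,0],[0,0,0,0,0,0,0],[0,0,0,0,0,0,0]]]'
python3 - <<'E'
from h import *
tipgo(58,1.3); p,d=snap('scene','s4'); q=snap('top','t4')[0]
a=cv2.resize(p[150:330,330:480],None,fx=2.7,fy=2.7,interpolation=cv2.INTER_CUBIC);b=cv2.resize(q[140:275,360:472],(403,486),interpolation=cv2.INTER_CUBIC)
cv2.imwrite('pics/c6.png',np.hstack([a[:486],b])[:, :800,::-1])
E
```

```text
time: 9.78
tool_pos: [473.0, -46.4, 105.0]
tcp_rot: [180.0, -0.0, 72.8]
ft_force: [-0.4, 1.3, -0.8]
finger_gap: 10.2
shift [ 0.    -0.009  0.014] turn [ 0.     -0.     -0.0002] force [-0.4  1.3 -0.8] gap 10.2 t 9.775
```

View pics/c6.png

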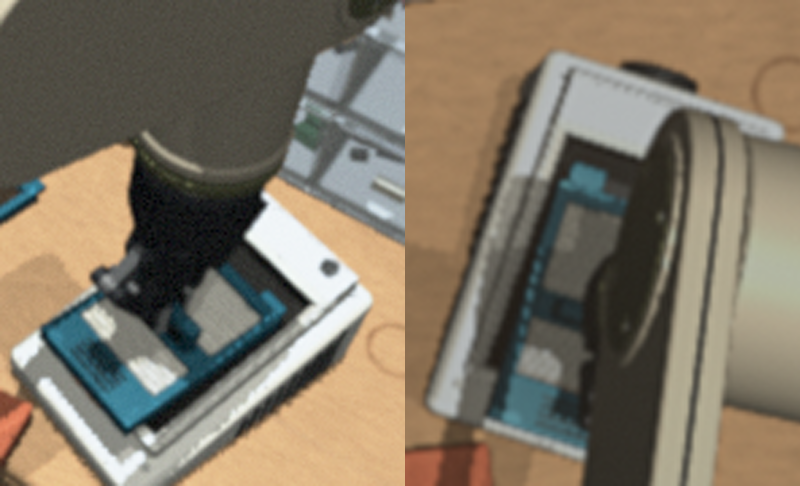

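The tongues are down in the bay just short of the lip (left tongue at about (588,180) in the right half), the sides look centred and there is no contact force. I'll slide up the slope.

```bash

python3 -m jog '[[[0,0.08,-0.015,0,0,0,0],[0,0.08,-0.02,0,0,0,0],[0,0.08,-0.022,0,0,0,0],[0,0.08,-0.022,0,0,0,0],[0,0.07,-0.018,0,0,0,0],[0,0,0,0,0,0,0]]]'
python3 - <<'E'
from h import *
tipgo(80,1.3);tipgo(82,1.3);st()
E
```

```text
time: 10.62
tool_pos: [491.8, -52.2, 109.7]
tcp_rot: [180.0, -0.0, 72.8]
ft_force: [-0.1, 0.2, -1.1]
finger_gap: 10.2
shift [ 0.002  0.022 -0.006] turn [ 0.     -0.     -0.0003] force [-0.1  0.2 -1.1] gap 10.2 t 10.625
shift [ 0.002  0.061 -0.016] turn [ 0.     -0.     -0.0003] force [-0.1  0.2 -1.1] gap 10.2 t 10.625
{'time': 10.62, 'joint_pos': [-12.0, -3.57, 109.6, 0.0, 73.96, 5.19], 'qd': [0.09, -0.3, 0.5, -0.05, 0.12, 0.02], 'joint_efforts': [-0.04, -44.18, -47.82, -0.01, -0.04, -0.01], 'tool_pos': [491.84, -52.21, 109.68], 'tcp_rot': [179.99, -0.0, 72.81], 'ft_force': [-0.08, 0.2, -1.05], 'wrist_torque': [0.03, 0.01, -0.03], 'finger_gap': 10.19}
```

```bash

python3 -m jog '[[[0,0.04,-0.01,0,0,0,0],[0,0.03,-0.008,0,0,0,0],[0,0,0,0,0,0,0]]]'
python3 - <<'E'
from h import *
tipgo(82.5,1.3);
for th in (13,11,9): tipgo(82.5,1.2,th)
E
```

```text
time: 11.0
tool_pos: [495.0, -53.2, 110.6]
tcp_rot: [180.0, -0.0, 72.8]
ft_force: [-0.6, 0.0, -1.9]
finger_gap: 10.2
shift [ 0.002  0.005 -0.001] turn [ 0.     -0.     -0.0003] force [-0.6  0.  -1.9] gap 10.2 t 11.0
shift [ 0.002 -0.008  0.06 ] turn [-0.0055  0.     -0.0003] force [-0.6  0.  -1.9] gap 10.2 t 11.0
shift [ 0.002 -0.019  0.119] turn [-0.0111  0.     -0.0003] force [-0.6  0.  -1.9] gap 10.2 t 11.0
shift [ 0.002 -0.027  0.179] turn [-0.0166  0.     -0.0003] force [-0.6  0.  -1.9] gap 10.2 t 11.0
```

```bash

python3 -m jog '[[[0,-0.004,0.03,-0.0028,0,0,0],[0,-0.004,0.03,-0.0028,0,0,0],[0,-0.004,0.03,-0.0028,0,0,0],[0,-0.004,0.03,-0.0027,0,0,0],[0,0,0,0,0,0,0],[0,0,0,0,0,0,0]]]'
python3 - <<'E'
from h import *
st();tipgo(82.5,1.2,11); p,d=snap('scene','s5')
a=cv2.resize(p[190:330,330:480],None,fx=4,fy=4,interpolation=cv2.INTER_CUBIC)
cv2.imwrite('pics/c7.png',a[:,:,::-1])
E
```

```text
time: 11.75
tool_pos: [494.3, -52.9, 104.6]
tcp_rot: [176.0, -0.0, 72.8]
ft_force: [0.8, 0.2, -0.6]
finger_gap: 10.2
{'time': 11.75, 'joint_pos': [-11.75, -6.81, 113.3, -0.4, 69.54, 5.57], 'qd': [-0.01, 0.45, -0.19, -0.01, 0.04, -0.25], 'joint_efforts': [0.04, -41.73, -47.67, -0.06, -0.5, -0.0], 'tool_pos': [494.28, -52.94, 104.6], 'tcp_rot': [176.0, -0.0, 72.81], 'ft_force': [0.75, 0.18, -0.56], 'wrist_torque': [0.06, -0.03, 0.03], 'finger_gap': 10.22}
shift [ 0.002 -0.003 -0.   ] turn [-0.      0.     -0.0002] force [ 0.8  0.2 -0.6] gap 10.2 t 11.75
```

View pics/c7.png

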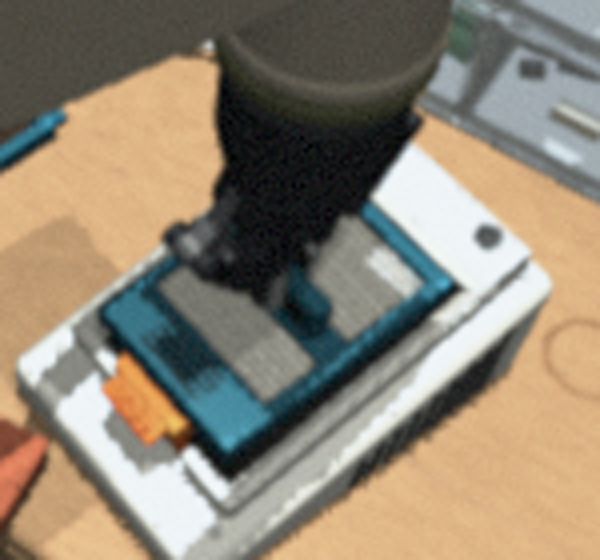

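The tongues have gone under the lip and the near end sits just above the orange catch's ramp at (145,395). I'll lower it a touch, release and retreat.

```bash

python3 -m jog '[[[0,-0.004,0.03,-0.0027,0,0,0],[0,0,0,0,0,0,0],[0,0,0,0,0,0,0.3],[0,0,0,0,0,0,0.45],[0,0,0,0,0,0,0.45],[0,0,0,0,0,0,0.45],[0,0,-0.3,0,0,0,0.45],[0,0,-0.4,0,0,0,0.45],[0,0,-0.5,0,0,0,0.45],[0,0,-0.3,0,0,0,0.2],[0,0,0,0,0,0,0],[0,0,0,0,0,0,0]]]'
python3 - <<'E'
from h import *
st()
def press(x,z,th,y=0):
    T=R.from_euler('z',YAW,degrees=True)*R.from_euler('y',-(15-th),degrees=True)
    go(bay(x,y,z),(T*R.from_euler('xyz',[180,0,0 if 0 else 90],degrees=True)).as_euler('xyz',degrees=True))
# options: jaw axis along y (yaw 0) or x (yaw 90)
press(-50,60,5)
T=R.from_euler('z',YAW,degrees=True)*R.from_euler('y',-10,degrees=True)
for yy in(0,180): go(bay(-50,0,60),(T*R.from_euler('xyz',[180,0,yy],degrees=True)).as_euler('xyz',degrees=True))
E
```

```text
time: 13.3
tool_pos: [487.6, -50.9, 177.0]
tcp_rot: [175.1, 0.0, 72.8]
ft_force: [-0.4, -0.9, -0.9]
finger_gap: 0.3
{'time': 13.3, 'joint_pos': [-11.6, -12.97, 110.9, -0.5, 77.18, 5.68], 'qd': [0.01, 0.45, 0.58, 0.09, -0.09, 0.03], 'joint_efforts': [0.01, -38.94, -50.8, -0.06, -0.64, 0.0], 'tool_pos': [487.6, -50.92, 176.95], 'tcp_rot': [175.09, 0.01, 72.81], 'ft_force': [-0.44, -0.93, -0.86], 'wrist_torque': [0.07, 0.08, -0.05], 'finger_gap': 0.25}
shift [-1.000e-03 -1.130e+00  1.186e+00] turn [-0.0141  0.0001 -0.0005] force [-0.4 -0.9 -0.9] gap 0.3 t 13.3
shift [-1.000e-03 -1.130e+00  1.186e+00] turn [-0.011   0.0112  0.2493] force [-0.4 -0.9 -0.9] gap 0.3 t 13.3
shift [-1.000e-03 -1.130e+00  1.186e+00] turn [-0.0112 -0.011  -0.2503] force [-0.4 -0.9 -0.9] gap 0.3 t 13.3
```

```bash

python3 -m jog '[[[0,-0.5,0,0,0,0,0],[0,-0.6,0,0,0,0,0],[0,0,0,-0.0141,0,0.014,0],[0,0,0,0,0,0.0262,0],[0,0,0,0,0,0.0262,0],[0,0,0,0,0,0.0262,0],[0,0,0,0,0,0.0262,0],[0,0,0,0,0,0.0262,0],[0,0,0,0,0,0.0262,0],[0,0,0,0,0,0.0262,0],[0,0,0,0,0,0.0262,0],[0,0,0,0,0,0.0262,0]]]'
cat >> h.py <<'E'
def press(x,z,th,y=0):
    T=R.from_euler('z',YAW,degrees=True)*R.from_euler('y',-(15-th),degrees=True)
    go(bay(x,y,z),(T*R.from_euler('xyz',[180,0,0],degrees=True)).as_euler('xyz',degrees=True))
E
python3 - <<'E'
from h import *
press(-50,60,5);press(-50,45,5); p,d=snap('scene','s6'); q=snap('top','t6')[0]
a=cv2.resize(p[150:330,330:480],None,fx=2.7,fy=2.7,interpolation=cv2.INTER_CUBIC);b=cv2.resize(q[140:275,360:472],(395,486),interpolation=cv2.INTER_CUBIC)
cv2.imwrite('pics/c8.png',np.hstack([a[:486],b])[:,:,::-1])
E
```

```text
time: 14.8
tool_pos: [434.9, -34.7, 171.4]
tcp_rot: [179.8, -9.9, -17.4]
ft_force: [-0.7, 0.7, -0.4]
finger_gap: 0.2
shift [-0.123 -0.005  1.165] turn [ 0.0008  0.0003 -0.0012] force [-0.7  0.7 -0.4] gap 0.2 t 14.8
shift [-0.096 -0.007  1.464] turn [ 0.0008  0.0003 -0.0012] force [-0.7  0.7 -0.4] gap 0.2 t 14.8
```

View pics/c8.png

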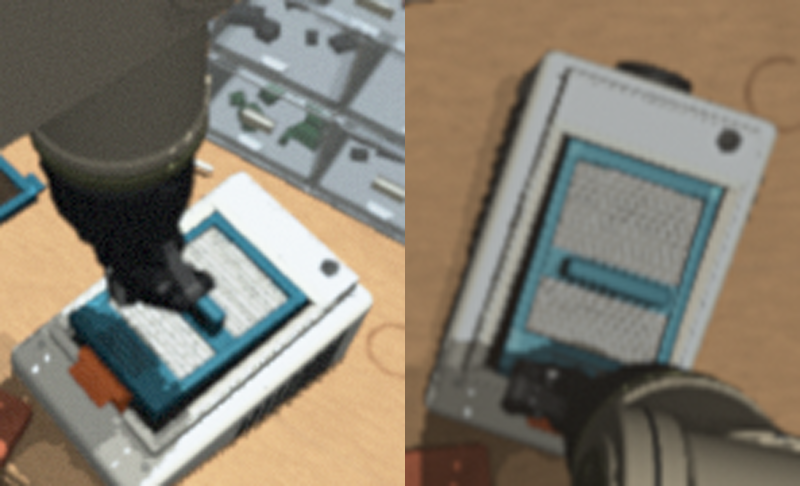

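```bash

python3 -m jog '[[[-0.04,0,0.3,0,0,0,0],[-0.04,0,0.35,0,0,-0.0012,0],[-0.03,0,0.35,0,0,0,0],[0,0,0.25,0,0,0,0],[0,0,0,0,0,0,0]]]'
python3 - <<'E'
from h import *
press(-51,45,5);press(-51,30,2);press(-51,15.5,0)
E
```

```text
time: 15.52
tool_pos: [439.7, -36.5, 108.6]
tcp_rot: [179.7, -9.9, -16.6]
ft_force: [-0.2, -0.3, -0.4]
finger_gap: -0.2
shift [-0.001 -0.008  0.21 ] turn [0.0008 0.0004 0.0011] force [-0.2 -0.3 -0.4] gap -0.2 t 15.525
shift [ 0.025 -0.01   0.509] turn [0.0007 0.0087 0.0011] force [-0.2 -0.3 -0.4] gap -0.2 t 15.525
shift [ 0.051 -0.011  0.798] turn [0.0007 0.0143 0.0011] force [-0.2 -0.3 -0.4] gap -0.2 t 15.525
```

```bash

python3 -m jog '[[[0,-0.01,0.1,0,0.002,0,0],[0.01,0,0.1,0,0.002,0,0],[0.01,0,0.06,0,0.002,0,0],[0.01,0,0.04,0,0.002,0,0],[0,0,0.04,0,0.002,0,0]]]'
python3 -m jog '[[[0,0,0.04,0,0.002,0,0],[0.01,0,0.04,0,0.001,0,0],[0,0,0.04,0,0.001,0,0]]]'
python3 -m jog '[[[0,0,0.04,0,0,0,0],[0.01,0,0.04,0,0,0,0]]]'
python3 -m jog '[[[0,0,0.04,0,0,0,0],[0,0,0.04,0,0,0,0]]]'
python3 - <<'E'
from h import *
press(-51,15.5,0)
E
```

```text
time: 16.15
tool_pos: [445.8, -37.7, 94.3]
tcp_rot: [179.7, -13.7, -16.7]
ft_force: [1.6, -0.3, 1.3]
finger_gap: 0.1
time: 16.52
tool_pos: [447.0, -37.8, 88.7]
tcp_rot: [179.7, -15.0, -16.6]
ft_force: [-10.5, 4.4, 12.4]
finger_gap: -0.0
time: 16.77
tool_pos: [448.6, -38.6, 84.5]
tcp_rot: [179.7, -15.1, -16.6]
ft_force: [-4.3, 1.4, 4.1]
finger_gap: -0.1
time: 17.02
tool_pos: [449.6, -39.0, 80.5]
tcp_rot: [179.7, -15.0, -16.6]
ft_force: [-3.3, 1.9, 3.9]
finger_gap: 0.4
shift [-0.072  0.003  0.204] turn [ 0.0006 -0.0001  0.0009] force [-3.3  1.9  3.9] gap 0.4 t 17.025
```

```bash

python3 -m jog '[[[-0.01,0,0.05,0,0,0,0],[-0.01,0,0.05,0,0,0,0]]]'
python3 -m jog '[[[-0.01,0,0.04,0,0,0,0],[0,0,0.03,0,0,0,0]]]'
python3 -m jog '[[[0,0,0.02,0,0,0,0],[0,0,0.02,0,0,0,0]]]'
python3 - <<'E'
from h import *
press(-51,15.5,0)
E
```

```text
time: 17.27
tool_pos: [450.2, -39.2, 75.6]
tcp_rot: [179.7, -15.1, -16.6]
ft_force: [-2.0, 1.4, 5.9]
finger_gap: 0.0
time: 17.52
tool_pos: [450.7, -39.4, 72.1]
tcp_rot: [179.7, -15.1, -16.6]
ft_force: [-0.2, -0.1, -0.1]
finger_gap: -0.3
time: 17.77
tool_pos: [450.9, -39.5, 70.4]
tcp_rot: [179.7, -15.1, -16.6]
ft_force: [-11.6, 2.1, 17.3]
finger_gap: 0.3
shift [-0.047  0.001  0.001] turn [ 0.0007 -0.0002  0.001 ] force [-11.6   2.1  17.3] gap 0.3 t 17.775
```

The force built up, dropped to zero when the catch snapped, then rose to about 17 N at the seat height. I'll retreat and check.

```bash

python3 -m jog '[[[0,0,0.01,0,0,0,0],[0,0,-0.1,0,0,0,0],[0,0,-0.5,0,0,0,0],[0,0,-0.8,0,0,0,0],[-0.3,0,-0.8,0,0,0,0],[-0.6,0,-0.8,0,0,0,0],[-0.6,0,-0.6,0,0,0,0],[-0.5,0,0,0,0,0,0],[0,0,0,0,0,0,0],[0,0,0,0,0,0,0]]]'
python3 - <<'E'
from h import *
st(); p,d=snap('scene','s7'); q,e=snap('top','t7')
a=cv2.resize(p[200:335,330:475],None,fx=3,fy=3,interpolation=cv2.INTER_CUBIC)[:405];b=cv2.resize(q[150:285,360:480],None,fx=3,fy=3,interpolation=cv2.INTER_CUBIC)
cv2.imwrite('pics/c9.png',np.hstack([a,b])[:,:,::-1])
# top surface depth check in bay frame
Ri=R.from_euler('z',YAW,degrees=True)
for x,y in[(-50,35),(-50,0),(-50,-35),(40,44),(40,-44),(66,0),(0,0),(-68,35),(-68,-35)]:
    z=42 if x==0 else 16
    uv=proj('top',bay(x,y,z))[0].round().astype(int); w=px('top','t7',[tuple(uv)],1)[0]
    l=Ri.inv().apply(w-U)-[0,0,68]; print((x,y,z),np.round([l[0]*np.cos(a15)+l[2]*np.sin(a15),l[1],l[2]*np.cos(a15)-l[0]*np.sin(a15)],1))
E
```

```text
time: 19.02
tool_pos: [349.5, 6.6, 219.4]
tcp_rot: [178.9, -13.3, -16.6]
ft_force: [0.4, -0.0, -0.6]
finger_gap: -0.1
{'time': 19.02, 'joint_pos': [-2.92, -51.11, 132.23, -4.22, 86.23, 103.67], 'qd': [-0.46, 0.13, -0.13, 0.05, 0.09, 0.21], 'joint_efforts': [0.33, -11.35, -52.23, -0.51, -1.57, 0.02], 'tool_pos': [349.51, 6.57, 219.4], 'tcp_rot': [178.88, -13.29, -16.65], 'ft_force': [0.42, -0.03, -0.59], 'wrist_torque': [0.02, 0.13, 0.02], 'finger_gap': -0.14}
(-50, 35, 16) [-50.5  35.3  14.4]
(-50, 0, 16) [-50.2   0.7  14.3]
(-50, -35, 16) [-49.4 -35.9  13.2]
(40, 44, 16) [38.6 44.1 13.3]
(40, -44, 16) [ 39.6 -45.5  12. ]
(66, 0, 16) [66.   0.5 14.5]
(0, 0, 42) [-0.1  0.3 40.4]
(-68, 35, 16) [-69.4  35.   10.5]
(-68, -35, 16) [-69.5 -36.6  12.8]
```

View pics/c9.png

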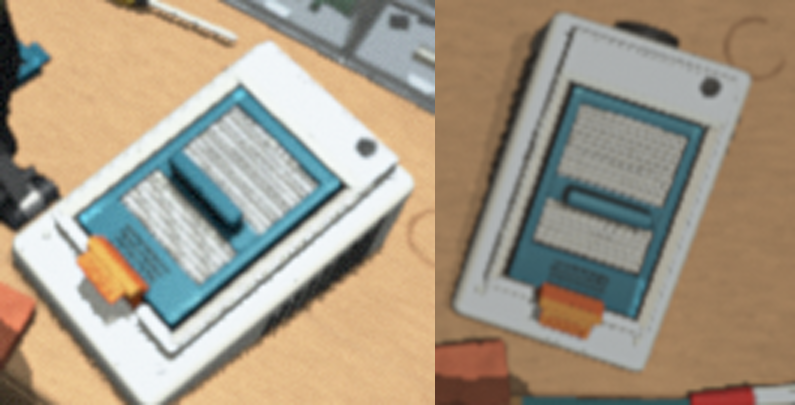

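The cartridge lies flat, with the tongues under the lip and the orange catch over its near edge at about (115,272). Joint 2 is close to its range end, so I'll back off and hand in.

```bash

python3 -m jog '[[[0.2,0,-0.2,0,0,0,0],[0.3,0,-0.2,0,0,0,0],[0.2,0,0,0,0,0,0],[0,0,0,0,0,0,0],[0,0,0,0,0,0,0]]]'
python3 - <<'E'
from h import *
st(); p0=load('top0')[0]; p,d=snap('top','t8')
print('dirty diff',np.abs(p[165:250,270:335].astype(int)-p0[165:250,270:335]).mean())
job.hand_in()
E
```

```text
time: 19.75
tool_pos: [377.3, -1.3, 246.4]
tcp_rot: [178.9, -13.2, -16.7]
ft_force: [-0.3, -0.8, -0.5]
finger_gap: -0.2
{'time': 19.75, 'joint_pos': [-4.18, -44.71, 126.19, -3.95, 85.88, 102.47], 'qd': [0.2, -0.63, 0.46, 0.01, -0.07, 0.05], 'joint_efforts': [-0.13, -15.1, -52.73, -0.5, -1.65, -0.01], 'tool_pos': [377.35, -1.34, 246.36], 'tcp_rot': [178.87, -13.19, -16.67], 'ft_force': [-0.28, -0.78, -0.5], 'wrist_torque': [0.05, 0.13, 0.02], 'finger_gap': -0.22}
dirty diff 0.5679638009049773
the job is handed in; nothing more can be done
```

The clean cartridge is fitted and the job was handed in at about 19.8 s of the 54 s. I gripped it by the rib, slid its tongues under the lip with the cartridge level, and released it onto the catch ramp. I then pressed its near end down with the shut fingers.

**Press:** the vertical force read about 12 N passing the catch and 4–6 N after it. It dropped to 0 N as the catch sprang back, then rose to about 17 N with the near end on its seat.

**Final pictures:** the cartridge lies flat with the tongues under the lip and the orange catch over its near edge. The dirty cartridge's part of the picture is unchanged, and the arm is clear with no contact force.

**Checks that disagreed:**
- Depth readings on the cartridge's top came out about 1.5–4 mm lower than nominal. At the near edge one was 5.5 mm low. I put this down mostly to the camera calibration (about 2 mm), since the press stopped at the expected seat height.
- The scene camera put the unit's yaw at -19.3°, the top camera at about -17°. I used -17°, and the tongues went in without contact.
- While backing away, joint 2 read -51.11°, very close to its -51.17° limit. I moved it off to -44.7° before handing in, and no reading I took showed it past the limit.

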